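# Demould the orange-holder resin casting

## Robot

A 6-joint arm with a two-finger parallel gripper is mounted at the origin on a cart in front of the work surface, level with it; the furniture and walls round the work are solid. World frame = base frame: x ahead of the robot, y to its left, z up, the work surface at z = 0. Lengths are in m, angles in rad, forces in N, time in s.
With the tool pointing down it reaches from about 0.325 to 0.775 m from the base axis. Payload 5.5 kg.
Tool frame: the origin (TCP) lies midway between the tips of the shut fingers; the grasp point (between the pads) lies 19 mm behind it; z points along the fingers, y is the line along which they close (so a half turn about z gives the same grasp; the last joint's range is limited). The gripper opens to 85 mm and grips with 20 to 120 N. Pads are 22 mm wide; open, the fingers measure 114 mm over their backs; the gripper's body (76 mm by 85 mm) begins 54 mm behind the grasp point. The pads swing forward as they close: fully open they stand 13 mm farther back than shut.
Start: joints at [-1.299, 0.091, 1.231, -0, 1.82, -0.057], TCP at [0.194, -0.568, 0.231] pointing down, gripper open.
Joint ranges: [-2.87, 2.87], [-0.86, 2.18], [0.17, 2.46], [-1.51, 4.65], [0.06, 2.69], [-2.65, 2.65]. Speed limits (rad/s): [2.57, 2.57, 3.01, 3.14, 3.14, 3.14].

## Interface

Orientations are given as a unit quaternion [x, y, z, w].
In Python, from workcell import arm, vision, ticket gives the robot as it stands. The module is installed in compiled form; this text tells all that it offers.
- The arm moves only by the shell command python3 -m handwheel 'ROWS' [OPENING] [FORCE]. ROWS is JSON, a list of rows, each an object with "translation": the shift along the world's x, y, z in m, a list of three; "spin": the turn about the world's z in rad. A call has 1 to 12 rows; each row is the pose to reach, as a shift and turn from the pose commanded when the call began; what a row does not reach only later rows make up. A row lasts 1/12 s, in which the tool goes at most 41.7 mm and 7.16 degrees, less where a joint would pass 70% of its speed; a pose out of reach is approached as far as the arm can. A call with a gripper value outside its range is refused whole. OPENING is the gripper command: -1 is fully open, 1 is shut, values between are in proportion, set as the call begins (- or left out, the last holds). The fingers move at their own pace and stop on an object; FORCE is the grip in N (left out, the last holds). Time passes only in rows, so rows that repeat a pose let the fingers close. It gives the time, the measured TCP pose, the force, the opening and the grip force at its end, in the units of the state.
- arm.sense(): the state, without advancing time (a new reading comes with each control period).
- vision.capture(name): name is "scene" or "top" or "wrist"; returns the picture (420x560x3 uint8, blue, green, red); there is no depth.
- vision.calibration(name): a dict with "vfov" (degrees; the focal length in pixels is half the picture's height over the tangent of half this angle, whatever the lens; pixels are square), "cx", "cy" (the principal point, pixels), "dist" ([k1, k2, p1, p2, k3] as OpenCV has them; the pictures are not rectified), "T" (4x4, takes a point from camera to world coordinates); the wrist camera has in their place "mount" (4x4, takes a point from camera to tool coordinates, whose origin is the TCP and whose axes are the flange's). Camera axes: x right, y down, z forward; pixel columns grow to the right and rows downward; lengths in m; the calibration is good to about 2 mm. A picture is of the moment at which its call begins: read the wrist's pose just before it. calibration takes no time and is no camera call.
- ticket.job_done(): hands the job in; it is judged then, once.
Trained networks look in the newest picture that a camera, given by its name, has taken for a name from the list of things; names that differ only in an ending like _2 or _b are one class to them, and where a whole thing is asked for, a point or a joint stands for the part that bears it (a point fixed in the world has none). Each returns a list of dicts, best first, with "confidence" (0 to 1); they miss things now and then, are a little off and sometimes report something else, mostly with a low value. They report only what shows in the picture. A call takes as long as a camera call. They do not tell look-alikes from the thing itself.
- vision.cut_out(camera, label): "mask" (420x560 bool, what is visible of it).
- vision.mark_of(camera, label): "location" ([x, y, z] in m, in the coordinates of the camera as it stood for that picture, good to about 4 mm: a listed point, or the origin of a listed thing).
The state is a dict: "time": time; "joint_positions": joint angles; "qvel": joint speeds; "joint_efforts": joint torques, N m; "eef_pos": TCP position; "tool_rot": TCP orientation; "wrist_force": force on the tool from outside, world axes, zero at the start; "torque": the same for the moment, N m; "opening": opening from 0.0 (shut) to 1.0 (fully open); "gripper_force": force on a finger pad.
Only numpy, scipy, OpenCV 4.12 (cv2) and the standard library are available. Lean on these libraries where they do the work, as an engineer would, in place of code of your own. Each camera call takes 0.05 s, during which the arm holds its last target. There are 200 camera calls.

## Task

The resin has cured: take hold of the orange holder, lift its casting straight up out of its mould, and set it down upright in the white tray without dropping it. Leave the casting with the green holder in its mould.

Things in the scene. Friction and masses are not known exactly. Their poses are not given: they have to be found in the camera images.
- orange_casting: loose amber resin block, 44 x 32 x 20 mm high, 60 to 130 g, with an upright orange grip rib (the holder) on top: 32 mm long (x), 14 mm thick (y), 30 mm high; 50 mm over all. Origin at the centre of its underside, z up. Grip the rib across y. Seated, its origin is 8 mm above the worktop, the block stands 4 mm proud of the mould, the rib's top is at 58 mm, nothing beside it
- green_casting: a casting of the same form in pale resin with a green holder, seated in a mould of its own; stays there. Origin and axes as for the orange one
- orange_mould: fixed open grey metal mould in which the orange casting starts: block 100 x 84 mm, 24 mm high, cavity in the middle of its flat top 16 mm deep, about 2 mm wider than the casting all round, open straight up. Origin at the centre of its underside, z up; the casting's x lies along the mould's x within 2 degrees. The green casting's mould looks the same
- tray: fixed white open tray 150 mm (x) by 120 mm (y), walls 4 mm thick and 16 mm high, empty, flat floor 4 mm above the worktop. Origin at the centre of its underside, z up
There are look-alikes about, which are no part of the job. Of the things shaped like the orange_casting, the amber one is meant.

How it is judged:
By the outcome, as a careful person would: the job done as asked, in the order asked, and still so for the second after the job is handed in, with the robot touching nothing.
It also fails if it takes over 37 s, if anything falls off the work surface, if the arm or the gripper's body presses on something with over 40 N, if the wrist force passes 120 N, or if a joint passes its speed limit or range.

## Working session

There is one attempt and no reset: what is moved stays moved. The work goes in short steps, Python scripts to look and compute and a shell command to move; the robot and the scene stay as the last step left them, time stands still between calls to the robot, and variables do not carry over. Pictures are saved under pics/ and viewed, at most 10 in all, crops included, and the job is handed in when it is done.

```bash
mkdir -p pics
cat > h.py <<'E'
import numpy as np, cv2
from scipy.spatial.transform import Rotation as R
from workcell import arm, vision, ticket
def cam(name):
    c=vision.calibration(name); f=210/np.tan(np.radians(c['vfov'])/2)
    K=np.array([[f,0,c['cx']],[0,f,c['cy']],[0,0,1]]); 
    if 'T' in c: T=np.array(c['T'])
    else:
        s=arm.sense(); W=np.eye(4); W[:3,:3]=R.from_quat(s['tool_rot']).as_matrix(); W[:3,3]=s['eef_pos']; T=W@np.array(c['mount'])
    return K,np.array(c['dist'],float),T
def px2w(C,uv,z):
    K,d,T=C; p=cv2.undistortPoints(np.array(uv,float).reshape(-1,1,2),K,d).reshape(-1,2)
    r=np.c_[p,np.ones(len(p))]@T[:3,:3].T; return T[:3,3]+r*((z-T[2,3])/r[:,2])[:,None]
def w2px(C,P):
    K,d,T=C; Q=(np.atleast_2d(P)-T[:3,3])@T[:3,:3]
    return cv2.projectPoints(Q,np.zeros(3),np.zeros(3),K,d)[0].reshape(-1,2)
E
python3 - <<'E'
from h import *
ims=[]
for n in ["top","scene"]:
    C=cam(n); im=vision.capture(n); cv2.imwrite(f"pics/{n}0.png",im)
    for l in ["orange_casting","orange_mould","tray"]:
        for m in vision.mark_of(n,l):
            p=C[2][:3,:3]@np.array(m['location'])+C[2][:3,3]; print(n,l,round(m['confidence'],2),p.round(3),w2px(C,p).round().tolist())
print(arm.sense())
E
```

```text
top orange_casting 0.87 [ 0.592 -0.004 -0.004] [[280.0, 168.0]]
top orange_casting 0.62 [ 0.465 -0.022  0.006] [[287.0, 223.0]]
top orange_casting 0.55 [ 0.579 -0.113  0.005] [[327.0, 173.0]]
top orange_mould 0.74 [ 0.467 -0.018 -0.005] [[285.0, 222.0]]
top tray 0.84 [ 0.485 -0.256 -0.003] [[392.0, 216.0]]
scene orange_casting 0.86 [ 0.593 -0.001  0.   ] [[244.0, 227.0]]
scene orange_casting 0.76 [ 0.581 -0.117  0.002] [[271.0, 200.0]]
scene orange_casting 0.75 [ 0.47  -0.018  0.008] [[298.0, 233.0]]
scene orange_mould 0.7 [ 0.465 -0.022 -0.003] [[301.0, 237.0]]
scene tray 0.86 [ 0.491 -0.259  0.002] [[327.0, 180.0]]
{'time': 0.4, 'joint_positions': array([-1.29870909e+00,  9.12548681e-02,  1.23085199e+00, -2.57739814e-05,
        1.81978503e+00, -5.67458679e-02]), 'qvel': array([ 0.00053246, -0.00120237, -0.0043287 ,  0.00172738,  0.0004763 ,
       -0.00123419]), 'joint_efforts': array([-1.35607253e-03, -4.57737100e+01, -4.17456830e+01, -1.59879210e-04,
        2.40265377e-03,  7.42850048e-08]), 'eef_pos': array([ 0.19372341, -0.56784933,  0.23109655]), 'tool_rot': array([ 9.86514528e-01,  1.63673648e-01, -2.84957364e-05, -1.47406050e-04]), 'wrist_force': array([ 0.74251429, -0.18937808,  0.1322903 ]), 'torque': array([0.00259589, 0.04525787, 0.00519533]), 'gripper_force': 0.0, 'opening': 1.0020104562911674}
```

View pics/top0.png

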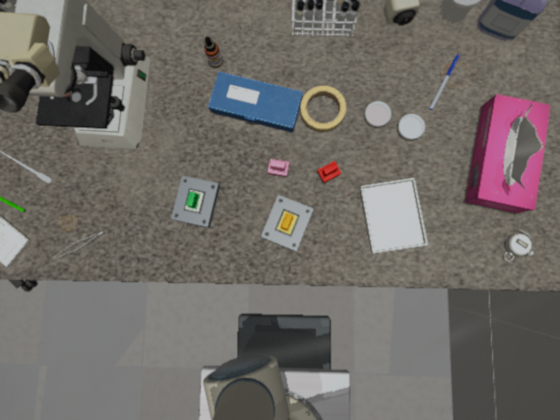

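View pics/scene0.png

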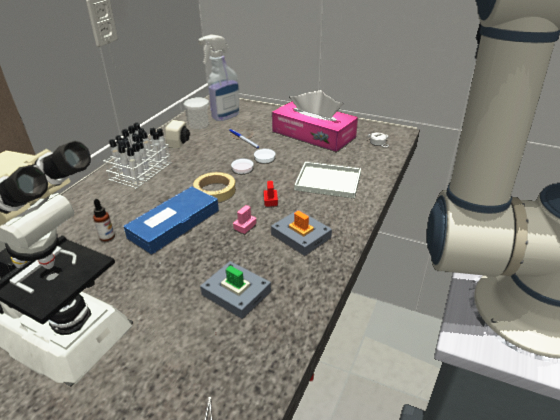

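The pictures show three things shaped like the casting: pink (279,168), red (329,172), both loose on the worktop, and amber with an orange rib (287,222), seated in a mould. The green one is at (194,201). The amber one in the grey mould fits, and I'll confirm it in a crop and measure it.

Run:
```python
from h import *
def rect(pts): return cv2.minAreaRect((np.array(pts)*1000).astype(np.float32))
im=cv2.imread("pics/top0.png"); C=cam("top"); hsv=cv2.cvtColor(im,cv2.COLOR_BGR2HSV)
cr=im[190:255,240:335]; cv2.imwrite("pics/crop0.png",cv2.resize(cr,None,fx=8,fy=8,interpolation=cv2.INTER_CUBIC))
vision.capture("top")
for l,z in [("orange_casting",.058),("orange_mould",.024),("tray",.016)]:
    for m in vision.cut_out("top",l):
        k=m['mask'].astype(np.uint8); c=max(cv2.findContours(k,0,2)[0],key=cv2.contourArea).reshape(-1,2)
        print(l,round(m['confidence'],2),c.mean(0).round(), rect(px2w(C,c,z)[:,:2]))
ro=np.zeros(im.shape[:2],bool); ro[195:250,262:315]=1
m=((hsv[...,0]>8)&(hsv[...,0]<24)&(hsv[...,1]>200)&(hsv[...,2]>150)&ro)
v=np.argwhere(m)[:,::-1]; w=px2w(C,v,.05)[:,:2]; print(len(v),v.mean(0),w.mean(0)); e=np.linalg.eigh(np.cov(w.T)); print(e)
s=arm.sense(); print(R.from_quat(s['tool_rot']).as_matrix().round(3))
```

```text
orange_casting 0.83 [286. 222.] ((461.3867492675781, -22.787240982055664), (31.65333366394043, 43.46187973022461), 68.80027770996094)
orange_casting 0.53 [278. 168.] ((579.4869995117188, -2.689910888671875), (42.954627990722656, 33.103172302246094), 80.74929809570312)
orange_casting 0.51 [329. 171.] ((572.152099609375, -110.60006713867188), (29.949769973754883, 41.36700439453125), 27.52413558959961)
orange_mould 0.65 [287. 224.] ((464.35125732421875, -22.861373901367188), (86.86461639404297, 102.69395446777344), 68.63111877441406)
tray 0.81 [393. 216.] ((485.2452087402344, -254.35031127929688), (152.45608520507812, 124.88823699951172), 8.686792373657227)
77 [286.66233766 221.        ] [ 0.4647838  -0.02308033]
EighResult(eigenvalues=array([2.47246030e-05, 8.55749196e-05]), eigenvectors=array([[-0.44250133, -0.89676785],
       [-0.89676785,  0.44250133]]))
[[ 0.946  0.323 -0.   ]
 [ 0.323 -0.946 -0.   ]
 [-0.     0.    -1.   ]]
```

View pics/crop0.png

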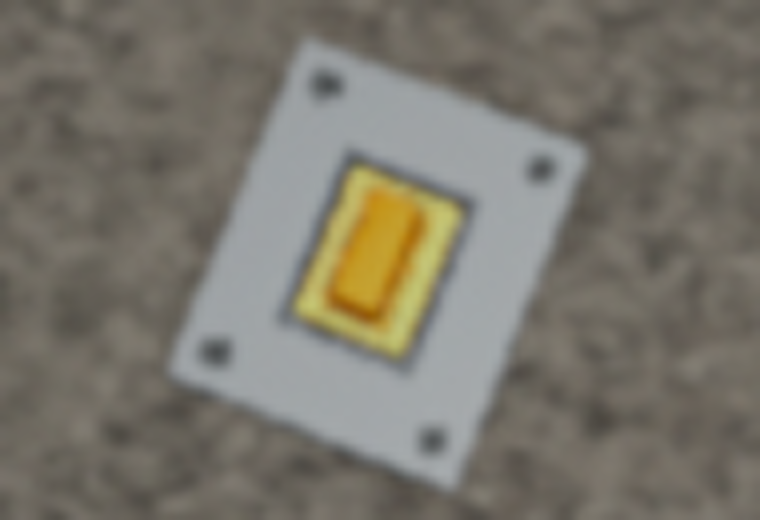

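The crop confirms it: an amber block with an orange rib in the grey mould, long axis at about -21.4°. I'll move over it and look from closer.

```bash
python3 -m handwheel '[{"translation":[0.008,0.017,0],"spin":-0.03},{"translation":[0.023,0.046,0],"spin":-0.1},{"translation":[0.039,0.080,0],"spin":-0.18},{"translation":[0.055,0.113,0],"spin":-0.26},{"translation":[0.071,0.146,0],"spin":-0.34},{"translation":[0.087,0.179,0],"spin":-0.42},{"translation":[0.103,0.212,0],"spin":-0.5},{"translation":[0.119,0.245,0],"spin":-0.58},{"translation":[0.135,0.278,0],"spin":-0.65},{"translation":[0.151,0.311,0],"spin":-0.7},{"translation":[0.167,0.344,0],"spin":-0.702},{"translation":[0.183,0.377,0],"spin":-0.702}]' -1 && python3 -m handwheel '[{"translation":[0.016,0.033,0],"spin":0},{"translation":[0.032,0.066,-0.01],"spin":0},{"translation":[0.048,0.099,-0.03],"spin":0},{"translation":[0.064,0.132,-0.05],"spin":0},{"translation":[0.076,0.157,-0.065],"spin":0},{"translation":[0.084,0.167,-0.075],"spin":0},{"translation":[0.087,0.169,-0.08],"spin":0},{"translation":[0.087,0.169,-0.08],"spin":0},{"translation":[0.087,0.169,-0.08],"spin":0}]' 0
python3 - <<'E'
from h import *
C=cam("wrist"); im=vision.capture("wrist"); cv2.imwrite("pics/w0.png",im); s=arm.sense(); print(s['time'],s['eef_pos'],s['joint_positions'].round(2),R.from_quat(s['tool_rot']).as_matrix().round(3).tolist())
for l in ["orange_casting","orange_mould"]:
    for m in vision.mark_of("wrist",l): print(l,m['confidence'],C[2][:3,:3]@np.array(m['location'])+C[2][:3,3])
    for m in vision.cut_out("wrist",l):
        c=max(cv2.findContours(m['mask'].astype(np.uint8),0,2)[0],key=cv2.contourArea).reshape(-1,2)
        print(l,c.min(0),c.max(0),cv2.minAreaRect((px2w(C,c,.024 if 'mould' in l else .028)[:,:2]*1000).astype(np.float32)))
E
```

```text
time: 1.6
eef_pos: [0.3771, -0.1892, 0.2316]
tool_rot: [0.983, -0.186, 0.001, 0.0]
wrist_force: [0.2, -0.4, -0.1]
opening: 0.997
gripper_force: 0.0
time: 2.35
eef_pos: [0.4637, -0.023, 0.1518]
tool_rot: [0.983, -0.186, 0.0, 0.0]
wrist_force: [-0.2, 0.1, -0.6]
opening: 0.502
gripper_force: 0.0
2.4 [ 0.46383453 -0.02323168  0.15233858] [-0.12 -0.28  1.72 -0.    1.7   1.82] [[0.931, -0.366, 0.001], [-0.366, -0.931, -0.001], [0.001, 0.0, -1.0]]
orange_casting 0.97 [ 5.79899952e-01 -1.15984062e-01  3.46978913e-04]
orange_casting 0.86 [ 0.46624178 -0.01885665  0.00931675]
orange_casting 0.66 [0.58946968 0.00610683 0.00178023]
orange_casting [257 164] [299 227] ((465.276123046875, -22.126840591430664), (31.543460845947266, 49.28337478637695), 67.56681823730469)
orange_casting [149  16] [222  75] ((589.0108642578125, -1.4609184265136719), (47.37498092651367, 33.50629806518555), 80.65840911865234)
orange_casting [301   0] [364  36] ((568.5927124023438, -103.3429946899414), (43.23766326904297, 23.852453231811523), 69.52442169189453)
orange_mould [436   0] [559 178] ((477.41937255859375, -207.9383544921875), (98.51434326171875, 135.7761993408203), 75.91438293457031)
```

View pics/w0.png

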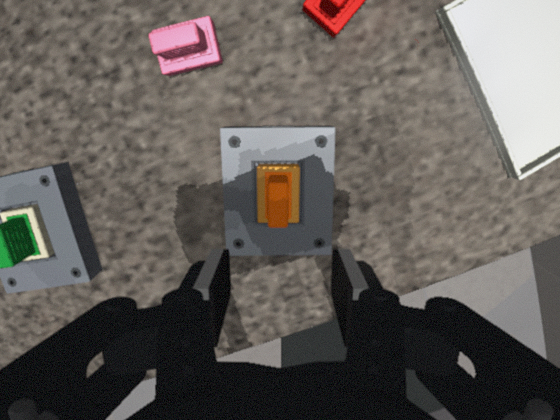

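The wrist view shows the amber casting at (278,195) with its rib standing up, aligned with the fingers. Next I'll measure the mould corners and block edges by pixel.

Run:
```python
from h import *
C=cam("wrist"); s=arm.sense(); p=np.array(s['eef_pos']); Rm=R.from_quat(s['tool_rot']).as_matrix()
def show(n,uv,z):
    w=px2w(C,uv,z); d=(w-p)@Rm; print(n,w.mean(0).round(4),'tool',d[:,:2].mean(0).round(4),(d[:,:2]*1000).round(1).tolist())
show('mould',[(221,127),(335,127),(336,254),(224,256)],.024)
im=cv2.imread("pics/w0.png"); hsv=cv2.cvtColor(im,cv2.COLOR_BGR2HSV)
m=((hsv[...,0]<24)&(hsv[...,1]>140)); m[:,:245]=0;m[:,310:]=0;m[:150]=0;m[235:]=0
n,l,st,ce=cv2.connectedComponentsWithStats(m.astype(np.uint8)); print(st[1:][st[1:,4]>50])
show('block',[(257,163),(299,163),(299,222),(258,223)],.028)
cv2.imwrite("pics/wc.png",cv2.resize(im[150:240,230:330],None,fx=6,fy=6,interpolation=cv2.INTER_CUBIC))
```

```text
mould [ 0.466  -0.0231  0.024 ] tool [ 0.0018 -0.0006] [[52.5, -43.2], [52.3, 40.7], [-48.0, 45.2], [-49.6, -45.1]]
[[ 257  164   43   64 2515]]
block [ 0.4674 -0.023   0.028 ] tool [ 0.0031 -0.0012] [[26.2, -16.8], [26.2, 14.3], [-19.6, 14.8], [-20.4, -16.9]]
```

View pics/wc.png

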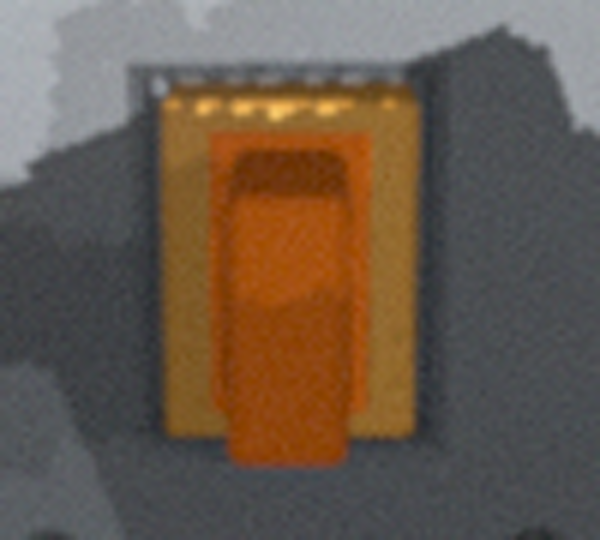

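Run:
```python
from h import *
C=cam("wrist"); s=arm.sense(); p=np.array(s['eef_pos']); Rm=R.from_quat(s['tool_rot']).as_matrix()
w=px2w(C,[(268.3,182.5),(288.3,182.5),(288.2,227.5),(268.2,227.5)],.058); d=(w-p)@Rm
print(w.mean(0)-p,(d*1000).round(1))
```

```text
[ 0.00224885  0.00020792 -0.09432226] [[ 17.6  -7.6  94.4]
 [ 17.6   5.7  94.4]
 [-13.9   5.8  94.3]
 [-13.9  -8.   94.3]]
```

Rib measures 31.5 x 13.5 mm, which matches. Descending.

```bash
python3 -m handwheel '[{"translation":[0.002,0,-0.01],"spin":0},{"translation":[0.002,0,-0.03],"spin":0},{"translation":[0.002,0,-0.05],"spin":0},{"translation":[0.002,0,-0.07],"spin":0},{"translation":[0.002,0,-0.085],"spin":0},{"translation":[0.002,0,-0.097],"spin":0},{"translation":[0.002,0,-0.106],"spin":0},{"translation":[0.002,0,-0.113],"spin":0},{"translation":[0.002,0,-0.117],"spin":0},{"translation":[0.002,0,-0.119],"spin":0},{"translation":[0.002,0,-0.119],"spin":0},{"translation":[0.002,0,-0.119],"spin":0}]' && python3 -m handwheel '[{"translation":[0,0,0],"spin":0},{"translation":[0,0,0],"spin":0},{"translation":[0,0,0],"spin":0},{"translation":[0,0,0],"spin":0},{"translation":[0,0,0],"spin":0},{"translation":[0,0,0],"spin":0},{"translation":[0,0,0],"spin":0},{"translation":[0,0,0],"spin":0}]' 1 40
```

```text
time: 3.6
eef_pos: [0.4662, -0.0219, 0.033]
tool_rot: [0.983, -0.186, 0.001, -0.0]
wrist_force: [0.2, -0.5, 0.7]
opening: 0.5
gripper_force: 0.0
time: 4.27
eef_pos: [0.4662, -0.0219, 0.033]
tool_rot: [0.983, -0.186, 0.001, -0.0]
wrist_force: [0.4, -0.2, 5.4]
opening: 0.158
gripper_force: 39.7
```

```bash
python3 -m handwheel '[{"translation":[0,0,0.001],"spin":0},{"translation":[0,0,0.002],"spin":0},{"translation":[0,0,0.004],"spin":0},{"translation":[0,0,0.006],"spin":0},{"translation":[0,0,0.008],"spin":0},{"translation":[0,0,0.008],"spin":0}]'
```

```text
time: 4.77
eef_pos: [0.4659, -0.0219, 0.0407]
tool_rot: [0.983, -0.186, 0.0, -0.0]
wrist_force: [-0.3, 0.5, -1.3]
opening: 0.155
gripper_force: 39.0
```

```bash
python3 -m handwheel '[{"translation":[0,0,0.003],"spin":0},{"translation":[0,0,0.007],"spin":0},{"translation":[0,0,0.012],"spin":0},{"translation":[0,0,0.018],"spin":0},{"translation":[0,0,0.028],"spin":0},{"translation":[0,0,0.04],"spin":0},{"translation":[0,0,0.055],"spin":0},{"translation":[0,0,0.07],"spin":0},{"translation":[0,0,0.08],"spin":0},{"translation":[0,0,0.085],"spin":0},{"translation":[0,0,0.085],"spin":0}]'
python3 - <<'E'
from h import *
a=vision.capture("wrist"); b=vision.capture("scene")
cv2.imwrite("pics/lift.png",np.hstack([cv2.resize(a,(400,300)),cv2.resize(b[120:300,200:440],(400,300))]))
print(arm.sense()['wrist_force'],arm.sense()['eef_pos'])
E
```

```text
time: 5.68
eef_pos: [0.4666, -0.022, 0.1273]
tool_rot: [0.983, -0.186, 0.002, -0.0]
wrist_force: [-0.7, 0.6, -0.4]
opening: 0.158
gripper_force: 39.0
[-0.26348452 -0.71481182  0.13953606] [ 0.46562363 -0.02182817  0.12498477]
```

View pics/lift.png

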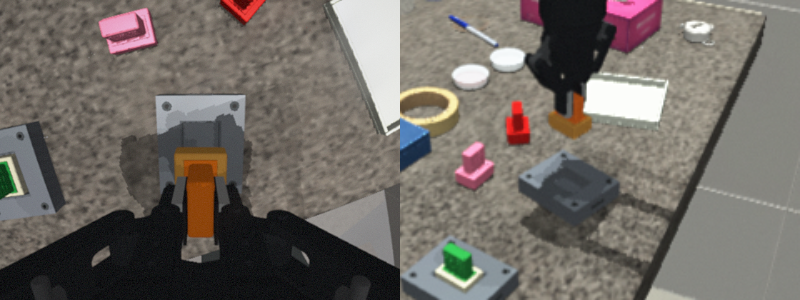

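The casting is held upright and the cavity is empty. Now over to the tray.

```bash
python3 -m handwheel '[{"translation":[0.001,-0.007,0],"spin":0},{"translation":[0.002,-0.022,0],"spin":0},{"translation":[0.004,-0.045,0],"spin":0},{"translation":[0.006,-0.070,0],"spin":0},{"translation":[0.009,-0.096,0],"spin":0},{"translation":[0.011,-0.122,0],"spin":0},{"translation":[0.013,-0.148,0],"spin":0},{"translation":[0.016,-0.174,0],"spin":0},{"translation":[0.018,-0.198,0],"spin":0},{"translation":[0.020,-0.218,0],"spin":0},{"translation":[0.021,-0.230,0],"spin":0},{"translation":[0.021,-0.234,0],"spin":0}]' && python3 -m handwheel '[{"translation":[0,0,-0.005],"spin":0},{"translation":[0,0,-0.02],"spin":0},{"translation":[0,0,-0.036],"spin":0},{"translation":[0,0,-0.052],"spin":0},{"translation":[0,0,-0.065],"spin":0},{"translation":[0,0,-0.075],"spin":0},{"translation":[0,0,-0.082],"spin":0},{"translation":[0,0,-0.085],"spin":0},{"translation":[0,0,-0.085],"spin":0},{"translation":[0,0,-0.085],"spin":0}]'
python3 - <<'E'
from h import *
C=cam("wrist");a=vision.capture("wrist"); b=vision.capture("scene"); s=arm.sense();print(s['wrist_force'],s['eef_pos'])
cv2.imwrite("pics/pl.png",np.hstack([cv2.resize(a,(400,300)),cv2.resize(b[120:270,230:430],(400,300))]))
E
```

```text
time: 6.78
eef_pos: [0.4861, -0.2576, 0.124]
tool_rot: [0.982, -0.187, -0.001, -0.0]
wrist_force: [-0.3, 0.0, -0.8]
opening: 0.158
gripper_force: 39.1
time: 7.62
eef_pos: [0.4871, -0.256, 0.0409]
tool_rot: [0.983, -0.185, 0.0, 0.0]
wrist_force: [-0.2, -0.3, -0.7]
opening: 0.156
gripper_force: 39.1
[-0.35550604 -0.18916334 -1.15484175] [ 0.48729112 -0.25618477  0.04136067]
```

View pics/pl.png

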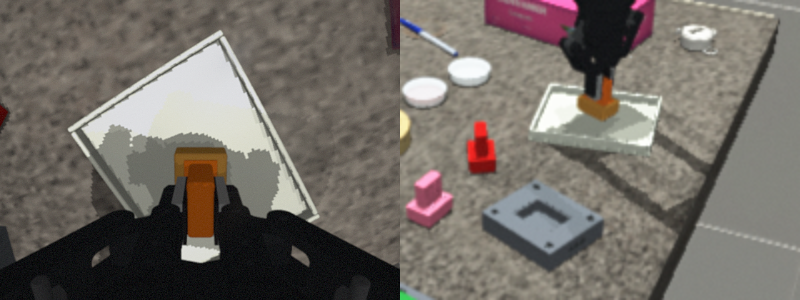

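The casting is inside the tray's centre, about 12 mm above the floor. Lowering until it touches.

```bash
python3 -m handwheel '[{"translation":[0,0,-0.003],"spin":0},{"translation":[0,0,-0.006],"spin":0},{"translation":[0,0,-0.008],"spin":0},{"translation":[0,0,-0.010],"spin":0},{"translation":[0,0,-0.0105],"spin":0},{"translation":[0,0,-0.0105],"spin":0},{"translation":[0,0,-0.0105],"spin":0}]'; python3 -m handwheel '[{"translation":[0,0,-0.0005],"spin":0},{"translation":[0,0,-0.001],"spin":0},{"translation":[0,0,-0.001],"spin":0}]'
```

```text
time: 8.3
eef_pos: [0.4867, -0.2559, 0.0297]
tool_rot: [0.983, -0.186, -0.0, -0.0]
wrist_force: [-0.4, -0.2, -1.0]
opening: 0.155
gripper_force: 39.1
time: 8.55
eef_pos: [0.4869, -0.2559, 0.029]
tool_rot: [0.983, -0.185, 0.0, 0.0]
wrist_force: [-0.5, -0.8, 0.3]
opening: 0.153
gripper_force: 39.1
```

```bash
python3 -m handwheel '[{"translation":[0,0,-0.0005],"spin":0},{"translation":[0,0,-0.0005],"spin":0},{"translation":[0,0,-0.0005],"spin":0}]'; python3 -m handwheel '[{"translation":[0,0,-0.0005],"spin":0},{"translation":[0,0,-0.0005],"spin":0},{"translation":[0,0,-0.0005],"spin":0}]'
```

```text
time: 8.8
eef_pos: [0.4869, -0.256, 0.029]
tool_rot: [0.983, -0.186, 0.0, 0.0]
wrist_force: [-1.6, 1.4, 5.9]
opening: 0.154
gripper_force: 39.7
time: 9.05
eef_pos: [0.4869, -0.256, 0.029]
tool_rot: [0.983, -0.186, 0.0, 0.0]
wrist_force: [-3.8, 1.1, 8.0]
opening: 0.153
gripper_force: 40.3
```

It's resting on the floor at the expected height. Release, then rise.

```bash
python3 -m handwheel '[{"translation":[0,0,0],"spin":0},{"translation":[0,0,0],"spin":0},{"translation":[0,0,0],"spin":0},{"translation":[0,0,0],"spin":0},{"translation":[0,0,0],"spin":0},{"translation":[0,0,0],"spin":0}]' 0 && python3 -m handwheel '[{"translation":[0,0,0.005],"spin":0},{"translation":[0,0,0.015],"spin":0},{"translation":[0,0,0.03],"spin":0},{"translation":[0,0,0.05],"spin":0},{"translation":[0,0,0.075],"spin":0},{"translation":[0,0,0.1],"spin":0},{"translation":[0,0,0.12],"spin":0},{"translation":[0,0,0.13],"spin":0},{"translation":[0,0,0.13],"spin":0},{"translation":[0,0,0.13],"spin":0}]'
python3 - <<'E'
from h import *
a=vision.capture("wrist"); b=vision.capture("scene"); s=arm.sense();print(s['wrist_force'],s['eef_pos'])
cv2.imwrite("pics/end.png",np.hstack([cv2.resize(a,(400,300)),cv2.resize(b[120:330,180:460],(400,300))]))
E
```

```text
time: 9.55
eef_pos: [0.4867, -0.2558, 0.0275]
tool_rot: [0.983, -0.186, -0.0, -0.0]
wrist_force: [-0.4, 0.5, 0.1]
opening: 0.5
gripper_force: 0.0
time: 10.38
eef_pos: [0.4869, -0.256, 0.158]
tool_rot: [0.983, -0.185, 0.0, 0.0]
wrist_force: [-0.2, 0.4, -0.3]
opening: 0.504
gripper_force: 0.0
[ 0.51179872 -0.08421049  0.60108445] [ 0.48613096 -0.25552213  0.15595446]
```

View pics/end.png

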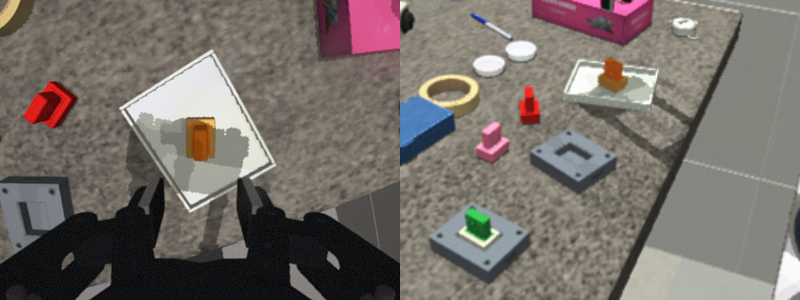

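The casting stands upright in the middle of the tray, the green one is still in its mould, and the gripper is clear.

```bash
python3 -c "from workcell import ticket; print(ticket.job_done())"
```

```text
the job is handed in; nothing more can be done
None
```

The orange-holder casting is out of its mould and standing upright in the white tray, the green one was left in its mould, and the job is handed in at about 10.5 s of the 37 s allowed.

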